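Turn the grinding stone's pouring lip to the pot

ROBOT

A 6-joint arm with a two-finger parallel gripper is mounted at the origin on the work surface. World frame = base frame: x ahead of the robot, y to its left, z up, the work surface at z = 0. Lengths are in m, angles in degrees, forces in N, time in s.
With the tool pointing down it reaches from about 0.275 to 0.775 m from the base axis. Payload 14.6 kg.
Tool frame: the origin (TCP) lies on the centre line of the jaws, within the pads' length; the fingertips stand 8 mm ahead of it and the grasp point (between the pads) lies 11 mm behind it; z points along the fingers, y is the direction in which the jaws open and shut (so a half turn about z gives the same grasp; the last joint's range is limited). The gripper opens to 85 mm and grips with 20 to 120 N. Pads are 22 mm wide; open, the fingers measure 114 mm over their backs; the gripper's body (76 mm by 85 mm) begins 54 mm behind the grasp point. The pads swing forward as they close: fully open they stand 13 mm farther back than shut.
Start: joints at [58.94, 15.075, -2.767, 72.158, 0, 81.102], TCP at [0.198, 0.486, 0.239] pointing down, gripper open.
Joint ranges: [-151.79, 151.79], [-50.71, 97.33], [-67.44, 78.34], [-121.81, 120.89], [-77.56, 73.72], [-180, 180]. Speed limits (degrees/s): [108.29, 108.29, 147.25, 159.86, 180, 180].

INTERFACE

Orientations are given as [roll, pitch, yaw] about the fixed x, y, z axes, in that order (R = Rz(yaw) Ry(pitch) Rx(roll)).
In Python, from plant import state, camera, job_done gives the robot as it stands.
- The arm moves only by the tool play_rows, never from a script. Its argument "motion" is a list of rows, each a list of 7 numbers: the shift along the tool's x, y, z in cm, then the turn, a rotation vector about the tool's x, y, z in rad, then the opening, from 0 (shut) to 1 (fully open). In form: [[x, y, z, rx, ry, rz, fingers], ...]. A call has 1 to 10 rows; each row is the pose to reach, as a shift and turn from the pose measured when the call began, along the tool's axes at that moment; what a row does not reach only later rows make up. A row lasts 1/12 s, in which the tool goes at most 41.7 mm and 7.16 degrees, less where a joint would pass 70% of its speed; a pose out of reach is approached as far as the arm can. A call with a gripper value outside its range is refused whole. The fingers move at their own pace and stop on an object; the grip force is fixed at half the most. Time passes only in rows, so rows that repeat a pose let the fingers close. It gives the time, the measured TCP pose, the force and the opening at its end, in the units of the state.
- state(): the state, without advancing time (a new reading comes with each control period).
- camera(name): name is "scene" or "side" or "wrist"; returns a dict with "color" (480x640x3 uint8, red, green, blue), "vertical_fov" (degrees; the focal length in pixels is half the picture's height over the tangent of half this angle, whatever the lens; pixels are square), "cx", "cy" (the principal point, pixels), "extrinsics" (4x4, takes a point from world to camera coordinates); the wrist camera has in their place "mount" (4x4, takes a point from camera to tool coordinates, whose origin is the TCP and whose axes are the flange's). Camera axes: x right, y down, z forward; pixel columns grow to the right and rows downward; lengths in m; the calibration is good to about 2 mm. A picture is of the moment at which its call begins: read the wrist's pose just before it. There is no depth.
- job_done(): hands the job in, once; it reports no verdict.
The state is a dict: "t": time; "q": joint angles; "qvel": joint speeds; "tau": joint torques, N m; "tcp_pos": TCP position; "eef_rot": TCP orientation; "force": force on the tool from outside, world axes, zero at the start; "wrist_torque": the same for the moment, N m; "width": finger opening in m.
Only numpy, scipy, OpenCV 4.12 (cv2) and the standard library are available. Lean on these libraries where they do the work, as an engineer would, in place of code of your own. Each camera call takes 0.05 s, during which the arm holds its last target.

TASK

Gently push the grinding stone round on its swivel by its rim, with the fingertips only, until its steel pouring lip points squarely at the middle of the steel pot, and leave it standing still there, clear of it. Lift nothing: the pestle rides along upright on the stone, and the pot, the glass tumbler and the yellow spatula stay where they are.

Things in the scene. Friction and masses are not known exactly. Their poses are not given: they have to be found in the camera images.
- stone: Dark granite grinding stone that turns level, without end stops, on a swivel. Origin on the swivel axis at its underside, 25 mm above the work surface; z up. 40 mm thick (top at 65 mm): a disc of radius 92 mm with three straight-sided lobes 90 mm wide reaching 130 mm from the axis, 120 degrees apart. -x runs along the lobe with the lip; the plain lobes lie 60 degrees either side of +x.
- swivel: Fixed steel foot under the stone, radius 85 mm up to 10 mm high, then 60 mm; origin on the axis at the work surface. It stands elsewhere each time. Its drag is light, 2 to 4 N at the rim turned slowly; the 3.5 kg stone stops almost at once when no longer pushed. A fingertip let down in a gap between two lobes, beside the disc, can push a lobe's flank.
- lip (a point): Outer end of the pouring lip, a short open steel channel 50 mm wide and 20 mm high let into the end of one lobe: 157 mm from the swivel axis, 51 mm above the work surface. It turns with the stone.
- pot: Open steel pot, 150 mm across and 75 mm high, loose, 0.5 kg, standing 245 to 265 mm from the swivel axis (centre to axis), to the left or to the right of the stone as the robot sees it; the turning lip passes it without touching. Origin at the centre of its underside.
- pestle: Granite pestle, 62 mm across and 72 mm high, 0.35 kg, standing loose and upright near the middle of the stone's top. Origin at the centre of its underside, z up.
- tumbler: Loose glass tumbler, 68 mm across, 88 mm high. Origin at the centre of its underside. It stands on the stone's other side from the pot, 245 to 265 mm from the swivel axis.
- spatula: Loose yellow silicone spatula lying flat, 232 mm long, 52 mm wide at the blade, 12 mm high, blade towards its +x. Origin at the underside, 97 mm from the blade's end. It lies crosswise beyond the stone, low enough for the lip to pass over it.

How it is judged:
By the outcome, as a careful person would: the job done as asked, in the order asked, and still so for the second after the job is handed in, with the robot touching nothing.
It also fails if it takes over 48 s, if anything falls off the work surface, if the arm or the gripper's body presses on something with over 40 N, if the wrist force passes 120 N, or if a joint passes its speed limit or range.

## Working session

There is one attempt and no reset: what is moved stays moved. The work goes in short steps, Python scripts to look and compute and a tool call to move; the robot and the scene stay as the last step left them, time stands still between calls to the robot, and variables do not carry over. Pictures are saved under pics/ and viewed, and the job is handed in when it is done.

Besides the shell and the picture viewer there is one more tool, called by a JSON object that holds its "name" and its "arguments", one argument or row to a line. play_rows: Moves the arm, as the interface text tells. Its arguments: {"type":"object","properties":{"motion":{"type":"array","items":{"type":"array","items":{"type":"number"}}}},"required":["motion"]}

```bash
mkdir -p pics; ls
python3 - <<'E'
from plant import state,camera
import cv2,numpy as np
print(state())
for n in ("scene","side","wrist"):
    c=camera(n); cv2.imwrite(f"pics/{n}0.png",c["color"][:,:,::-1])
    print(n,c["vertical_fov"],c["cx"],c["cy"]); print(np.round(c.get("extrinsics",c.get("mount")),4).tolist())
E
```

```text
pics
{'t': 0.0, 'q': array([ 5.89409127e+01,  1.50985743e+01, -2.80272128e+00,  7.21574893e+01,
        2.48722489e-04,  8.11025698e+01]), 'qvel': array([ 0.02453308,  0.02705713,  0.02608604, -0.06824488, -0.07899961,
       -0.01336715]), 'tau': array([-7.93067957e-04, -6.37623954e+01,  3.84567189e+01,  1.36156604e-02,
       -1.53583110e-04,  2.91460833e-05]), 'tcp_pos': array([0.19790846, 0.48599743, 0.23883411]), 'eef_rot': array([-1.79941961e+02, -9.33774443e-03,  1.57838338e+02]), 'force': array([ 0.34592133,  0.62819862, -0.38491918]), 'wrist_torque': array([ 0.00065707, -0.02064197, -0.01399236]), 'width': 0.08514459204523496}
scene 42.55593774918967 315.29454908970985 244.86047692066464
[[0.6082, 0.7938, 0.0036, -0.3643], [0.6583, -0.5019, -0.561, -0.3343], [-0.4435, 0.3436, -0.8278, 1.3677], [0.0, 0.0, 0.0, 1.0]]
side 52.13317186048839 325.07289458479374 237.34769556544285
[[0.8051, -0.5928, -0.0196, -0.4481], [-0.464, -0.6089, -0.6434, 0.321], [0.3695, 0.5271, -0.7653, 0.6653], [0.0, 0.0, 0.0, 1.0]]
wrist 61.19351517916935 319.31495213950916 241.62982082107746
[[-0.0003, -0.962, -0.2732, 0.0689], [1.0, -0.0001, -0.0006, -0.0008], [0.0006, -0.2732, 0.962, -0.1335], [0.0, 0.0, 0.0, 1.0]]
```

View pics/scene0.png

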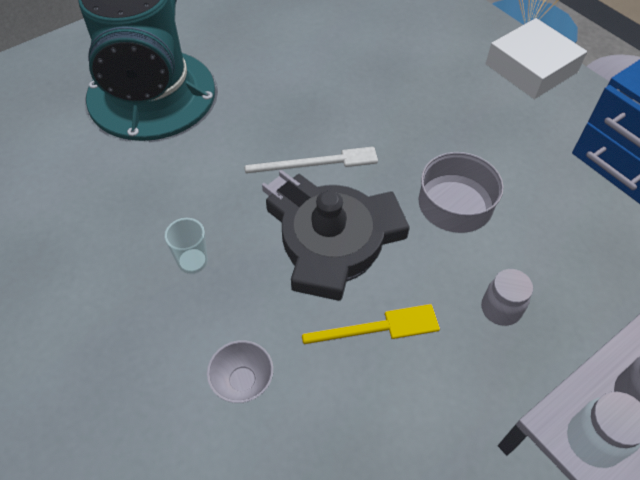

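View pics/side0.png

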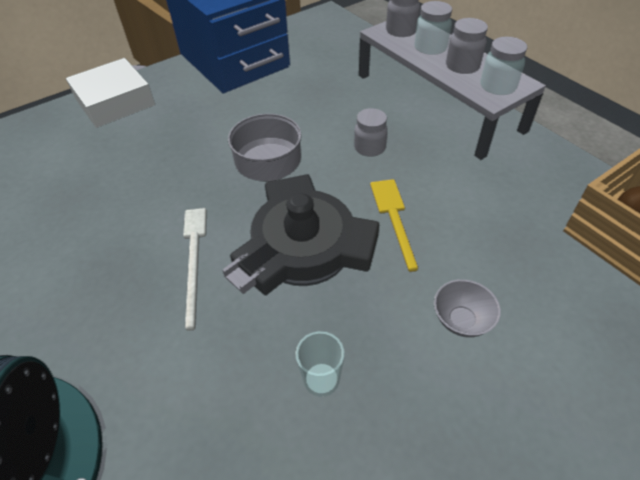

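View pics/wrist0.png

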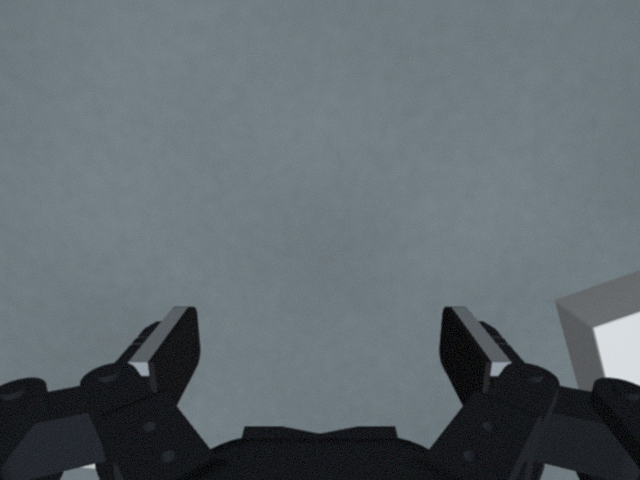

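Run:
```python
import cv2
a=cv2.imread("pics/scene0.png")[150:310,250:510]; cv2.imwrite("pics/sc_crop.png",cv2.resize(a,None,fx=3,fy=3,interpolation=cv2.INTER_CUBIC))
a=cv2.imread("pics/side0.png")[105:305,210:400]; cv2.imwrite("pics/si_crop.png",cv2.resize(a,None,fx=3,fy=3,interpolation=cv2.INTER_CUBIC))
```

```text
(no output)
```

View pics/sc_crop.png

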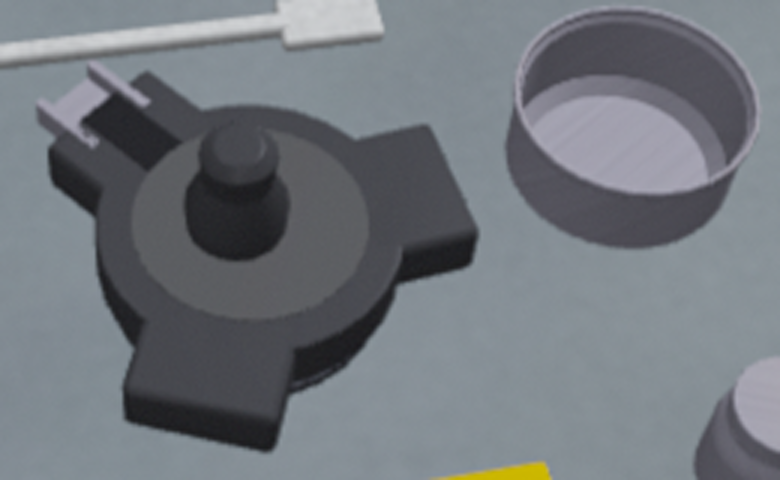

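View pics/si_crop.png

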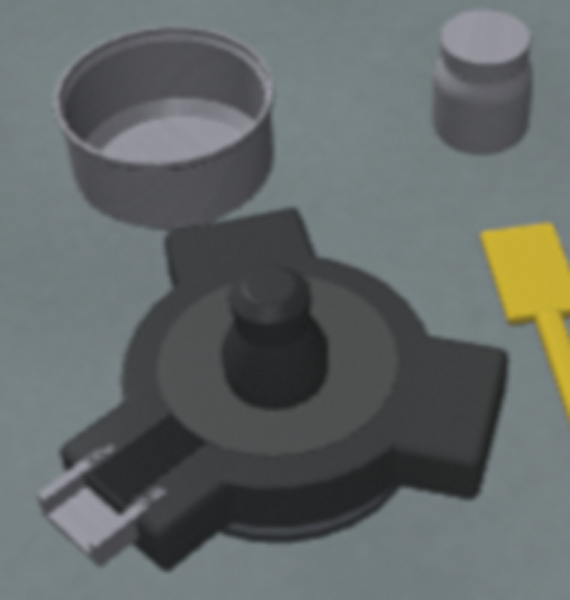

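```bash
cat > h.py <<'E'
import numpy as np,cv2
from plant import state,camera
from scipy.optimize import least_squares
def cam(n):
    c=camera(n); f=240/np.tan(np.radians(c["vertical_fov"]/2)); return c["color"],f,c["cx"],c["cy"],np.array(c["extrinsics"])
def ray(uv,C,z):
    _,f,cx,cy,E=C; R=E[:3,:3];t=E[:3,3]; uv=np.atleast_2d(uv).astype(float)
    d=np.c_[(uv[:,0]-cx)/f,(uv[:,1]-cy)/f,np.ones(len(uv))]@R; o=-R.T@t
    return o+d*((z-o[2])/d[:,2])[:,None]
def proj(P,C):
    _,f,cx,cy,E=C; p=np.atleast_2d(P)@E[:3,:3].T+E[:3,3]; return np.c_[f*p[:,0]/p[:,2]+cx,f*p[:,1]/p[:,2]+cy]
def circ(P):
    r=least_squares(lambda v:np.hypot(P[:,0]-v[0],P[:,1]-v[1])-v[2],[*P[:,:2].mean(0),.07]); return r.x,np.sqrt(np.mean(r.fun**2))
E
python3 - <<'E'
from h import *
S=cam("scene");D=cam("side")
sc=lambda L:np.array(L)/3+[250-.33,150-.33]
si=lambda L:np.array(L)/3+[210-.33,105-.33]
# inner disc
print("disc sc",circ(ray(sc([(131,220),(150,170),(369,220),(350,165),(290,132),(165,285),(240,320),(340,285)]),S,.065)))
print("disc si",circ(ray(si([(157,365),(398,362),(185,415),(280,455),(370,415),(190,310),(375,310)]),D,.065)))
print("outer sc",circ(ray(sc([(98,232),(190,116),(250,105),(350,135),(402,250),(97,250)]),S,.065)))
# pot rim
print("pot sc",circ(ray(sc([(515,100),(757,100),(640,7),(560,168),(690,190),(740,55),(530,45)]),S,.075)))
print("pot si",circ(ray(si([(56,97),(273,97),(165,28),(165,167),(80,135),(245,145),(240,48)]),D,.075)))
print("lipsc",ray(sc([(38,102),(90,66)]),S,.061), "lipsi",ray(si([(40,495),(100,557)]),D,.061),ray(si([(40,495),(100,557)]),D,.051))
print("lobes sc",ray(sc([(431,126),(474,233),(125,388),(273,418)]),S,.063))
print("lobes si",ray(si([(506,352),(474,460),(168,235),(295,210)]),D,.063))
E
```

```text
disc sc (array([0.55754496, 0.07185978, 0.0704023 ]), np.float64(0.001115775353179489))
disc si (array([0.55984937, 0.06861702, 0.06883749]), np.float64(0.0015411427213534313))
outer sc (array([0.5608458 , 0.06878712, 0.0905896 ]), np.float64(0.0008417106482942213))
pot sc (array([0.63412918, 0.31187717, 0.07503591]), np.float64(0.00115505953210878))
pot si (array([0.63183683, 0.3052545 , 0.07328767]), np.float64(0.0031456901837116735))
lipsc [[0.4053315  0.0241135  0.061     ]
 [0.40100411 0.06681831 0.061     ]] lipsi [[0.40161269 0.06964943 0.061     ]
 [0.40729814 0.01449524 0.061     ]] [[0.40374614 0.07724428 0.051     ]
 [0.40951962 0.02123614 0.051     ]]
lobes sc [[ 0.56839102  0.2040572   0.063     ]
 [ 0.64440843  0.17048508  0.063     ]
 [ 0.60556398 -0.05561463  0.063     ]
 [ 0.67046568 -0.00222051  0.063     ]]
lobes si [[ 0.66999566 -0.00578179  0.063     ]
 [ 0.60426445 -0.05601209  0.063     ]
 [ 0.5649052   0.19941075  0.063     ]
 [ 0.64196037  0.16929873  0.063     ]]
```

```bash
cat >> h.py <<'E'
from scipy.spatial.transform import Rotation as Ro
def rows_to(p,yaw,n):
    s=state(); R=Ro.from_euler('xyz',s["eef_rot"],degrees=True); T=Ro.from_euler('xyz',[180,0,yaw],degrees=True)
    d=R.inv().apply(np.array(p)-s["tcp_pos"])*100; rv=(R.inv()*T).as_rotvec()
    print("t",round(s["t"],2),"tcp",s["tcp_pos"].round(4),s["eef_rot"].round(2),"F",s["force"].round(1),"q",s["q"].round(0),"w",round(s["width"],3))
    print("full shift cm",d.round(2),"rv",rv.round(3))
E
python3 - <<'E'
from h import *
S=cam("scene");D=cam("side")
sc=lambda L:np.array(L)/3+[250-.33,150-.33]
si=lambda L:np.array(L)/3+[210-.33,105-.33]
print("knob",ray(sc([(238,148)]),S,.132),ray(si([(271,290)]),D,.132))
print("tumbler",ray([(192,261)],S,0),ray([(321,378)],D,0))
rows_to([.455,-.017,.2],-81.6,1)
E
```

```text
knob [[0.55221869 0.06430719 0.132     ]] [[0.55437756 0.06180807 0.132     ]]
tumbler [[ 4.33530426e-01 -1.55937973e-01 -1.11022302e-16]] [[ 0.43487702 -0.15478092  0.        ]]
t 0.35 tcp [0.198  0.4862 0.2392] [-179.98   -0.    157.84] F [ 0.2  0.1 -1. ] q [59. 15. -3. 72. -0. 81.] w 0.086
full shift cm [-42.78 -36.91   3.92] rv [-0.    -0.    -2.104]
```

{"name": "play_rows", "arguments": {
  "motion": [
    [-2, -2, 0, 0, 0, -0.1, 0],
    [-4, -4, 0, 0, 0, -0.2, 0],
    [-7, -6, 0, 0, 0, -0.3, 0],
    [-9, -8, 0, 0, 0, -0.4, 0],
    [-12, -10, 0, 0, 0, -0.5, 0],
    [-14, -12, 0, 0, 0, -0.6, 0],
    [-16, -14, 0, 0, 0, -0.7, 0],
    [-19, -16, 0, 0, 0, -0.8, 0],
    [-21, -18, 0, 0, 0, -0.9, 0],
    [-24, -20, 0, 0, 0, -1.0, 0]
  ]
}}

```text
t: 1.18
tcp_pos: [0.3439, 0.2101, 0.2394]
eef_rot: [180.0, 0.0, -144.7]
force: [0.7, 0.9, 0.8]
width: 0.0001
```

```bash
python3 -c "
from h import *
rows_to([.455,-.017,.2],-81.6,1)"
```

```text
t 1.18 tcp [0.3439 0.2101 0.2394] [ 180.      0.   -144.72] F [0.7 0.9 0.8] q [ 20.   3. -18.  69.   0. -15.] w 0.0
full shift cm [  4.05 -24.95   3.94] rv [ 0.     0.    -1.102]
```

{"name": "play_rows", "arguments": {
  "motion": [
    [0.4, -2.5, 0, 0, 0, -0.11, 0],
    [0.8, -5, 0, 0, 0, -0.22, 0],
    [1.2, -7.5, 0, 0, 0, -0.33, 0],
    [1.6, -10, 0, 0, 0, -0.44, 0],
    [2, -12.5, 0, 0, 0, -0.55, 0],
    [2.4, -15, 0, 0, 0, -0.66, 0],
    [2.8, -17.5, 0.5, 0, 0, -0.77, 0],
    [3.2, -20, 1, 0, 0, -0.88, 0],
    [3.6, -22.5, 1.5, 0, 0, -0.99, 0],
    [4.05, -24.95, 2, 0, 0, -1.1, 0]
  ]
}}

```text
t: 2.02
tcp_pos: [0.4554, -0.0184, 0.2192]
eef_rot: [-180.0, -0.0, -81.4]
force: [-1.1, 0.5, -0.2]
width: -0.0002
```

```bash
python3 -c "
from h import *
rows_to([.455,-.017,.044],-81.6,1)
c=camera('wrist');cv2.imwrite('pics/w1.png',c['color'][:,:,::-1])
c=camera('scene');cv2.imwrite('pics/s1.png',c['color'][:,:,::-1])
"
```

```text
t 2.02 tcp [ 0.4554 -0.0184  0.2192] [-179.99   -0.    -81.4 ] F [-1.1  0.5 -0.2] q [ -13.    9.  -14.   67.    0. -111.] w -0.0
full shift cm [-0.14  0.02 17.52] rv [-0.    -0.     0.003]
```

View pics/w1.png

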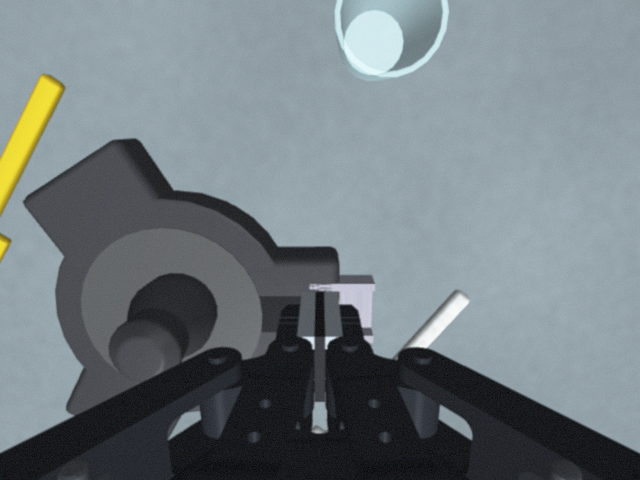

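View pics/s1.png

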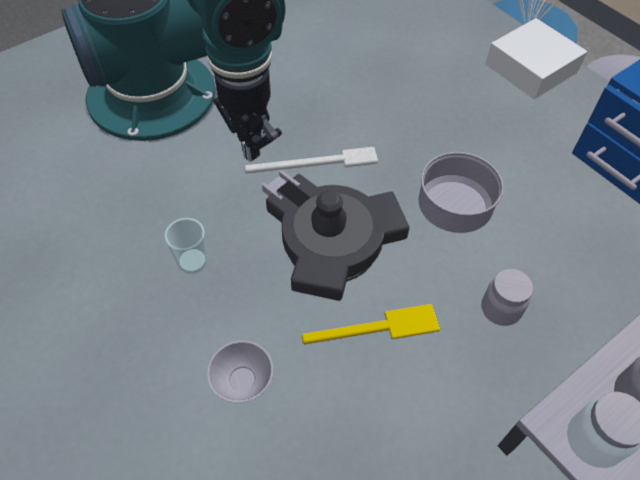

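```bash
cat >> h.py <<'E'
def wcam():
    s=state(); c=camera("wrist"); f=240/np.tan(np.radians(c["vertical_fov"]/2))
    M=np.eye(4); M[:3,:3]=Ro.from_euler('xyz',s["eef_rot"],degrees=True).as_matrix(); M[:3,3]=s["tcp_pos"]
    return c["color"],f,c["cx"],c["cy"],np.linalg.inv(M@np.array(c["mount"]))
E
python3 - <<'E'
from h import *
W=wcam(); ax=np.array([.5585,.0695])
P=ray([(290,247),(335,247),(375,276),(163,228),(262,305),(81,305)],W,.065); print(P.round(4))
print("flank top z.065, polar",np.hypot(*(P[:,:2]-ax).T).round(4))
l=np.array([np.cos(np.radians(188.4)),np.sin(np.radians(188.4))]);n=np.array([-l[1],l[0]])
for p in P[:3,:2]: print("radial",(p-ax)@l,"lat",(p-ax)@n)
print("tip now",proj([[.4554,-.0184,.211]],W),"tip target",proj([[.4554,-.0184,.036],],W))
E
```

```text
[[ 0.4748 -0.0013  0.065 ]
 [ 0.442  -0.0061  0.065 ]
 [ 0.4086  0.012   0.065 ]
 [ 0.5681 -0.002   0.065 ]
 [ 0.4902  0.048   0.065 ]
 [ 0.6278  0.0684  0.065 ]]
flank top z.065, polar [0.1096 0.1389 0.1606 0.0722 0.0716 0.0693]
radial 0.09310898936034269 lat 0.05777623081035199
radial 0.12630318897254345 lat 0.05779459849200247
radial 0.15668436362620278 lat 0.03503074624150701
tip now [[319.95113721 320.48896563]] tip target [[319.42557783 219.66182297]]
```

{"name": "play_rows", "arguments": {
  "motion": [
    [0, 0, 2, 0, 0, 0, 0],
    [0, 0, 4, 0, 0, 0, 0],
    [0, 0, 6, 0, 0, 0, 0],
    [0, 0, 8, 0, 0, 0, 0],
    [0, 0, 10, 0, 0, 0, 0],
    [0, 0, 12, 0, 0, 0, 0],
    [0, 0, 14, 0, 0, 0, 0],
    [0, 0, 15.5, 0, 0, 0, 0],
    [0, 0, 16.5, 0, 0, 0, 0],
    [0, 0, 17.5, 0, 0, 0, 0]
  ]
}}

```text
t: 3.0
tcp_pos: [0.4546, -0.0173, 0.0434]
eef_rot: [179.9, 0.0, -81.9]
force: [0.2, 0.2, 0.2]
width: 0.0001
```

Run:
```python
from h import *
c=camera('side');cv2.imwrite('pics/d2.png',c['color'][:,:,::-1])
s=state();R=Ro.from_euler('xyz',s["eef_rot"],degrees=True)
print(s["tcp_pos"],s["eef_rot"],s["force"])
print("axis in tool cm",R.inv().apply(np.array([.5585,.0695,s["tcp_pos"][2]])-s["tcp_pos"])*100)
```

```text
[ 0.45397487 -0.01717587  0.04213374] [ 1.79845176e+02  6.53731288e-02 -8.18812091e+01] [-1.32068188  0.99405275 -1.04398738]
axis in tool cm [ -7.10454496 -11.57181919  -0.02316309]
```

View pics/d2.png

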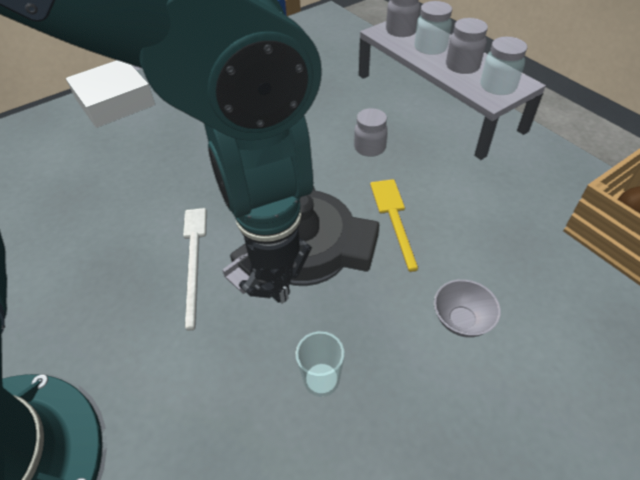

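{"name": "play_rows", "arguments": {
  "motion": [
    [-0.2, 0, 0, 0, 0, 0, 0],
    [-0.4, 0, 0, 0, 0, 0, 0],
    [-0.6, 0, 0, 0, 0, 0, 0],
    [-0.8, 0, 0, 0, 0, 0, 0],
    [-1.0, 0, 0, 0, 0, 0, 0],
    [-1.1, 0, 0, 0, 0, 0, 0],
    [-1.2, 0, 0, 0, 0, 0, 0],
    [-1.3, 0, 0, 0, 0, 0, 0]
  ]
}}

```text
t: 3.72
tcp_pos: [0.4522, -0.0042, 0.0423]
eef_rot: [179.9, 0.1, -81.9]
force: [0.3, -0.8, 1.8]
width: -0.0001
```

```bash
cat >> h.py <<'E'
AX=np.array([.5585,.0695])
def arc(phis,ax=AX):
    s=state();R=Ro.from_euler('xyz',s["eef_rot"],degrees=True)
    A=R.inv().apply(np.array([*ax,.043])-s["tcp_pos"])*100
    print("t",round(s["t"],2),s["tcp_pos"].round(4),s["eef_rot"].round(2),"F tool",R.inv().apply(s["force"]).round(1),"tau",s["wrist_torque"].round(2),"q",s["q"].round(0),"A",A.round(2))
    for p in phis:
        c,d=np.cos(p),np.sin(p); r=-A[:2]; v=A[:2]+[c*r[0]-d*r[1],d*r[0]+c*r[1]]; print(round(p,3),v.round(2))
E
python3 - <<'E'
from h import *
W=wcam();cv2.imwrite('pics/w3.png',W[0][:,:,::-1])
arc(np.arange(1,11)*.025)
E
```

```text
t 3.77 [ 0.4521 -0.0041  0.0422] [ 1.7985e+02  7.0000e-02 -8.1880e+01] F tool [-0.2 -0.4 -0.6] tau [ 0.   -0.02 -0.  ] q [ -11.   17.  -34.   39.    0. -109.] A [ -5.79 -11.57  -0.1 ]
0.025 [-0.29  0.14]
0.05 [-0.59  0.27]
0.075 [-0.88  0.4 ]
0.1 [-1.18  0.52]
0.125 [-1.49  0.63]
0.15 [-1.79  0.73]
0.175 [-2.1   0.83]
0.2 [-2.41  0.92]
0.225 [-2.73  1.  ]
0.25 [-3.04  1.07]
```

View pics/w3.png

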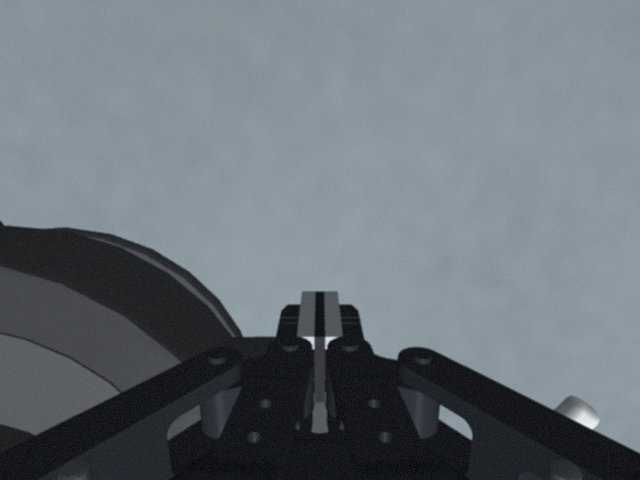

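{"name": "play_rows", "arguments": {
  "motion": [
    [-0.15, 0.07, 0, 0, 0, 0.012, 0],
    [-0.35, 0.16, 0, 0, 0, 0.03, 0],
    [-0.59, 0.27, 0, 0, 0, 0.05, 0],
    [-0.88, 0.4, 0, 0, 0, 0.075, 0],
    [-1.18, 0.52, 0, 0, 0, 0.1, 0],
    [-1.49, 0.63, 0, 0, 0, 0.125, 0],
    [-1.79, 0.73, 0, 0, 0, 0.15, 0],
    [-2.1, 0.83, 0, 0, 0, 0.175, 0],
    [-2.41, 0.92, 0, 0, 0, 0.2, 0],
    [-2.73, 1.0, 0, 0, 0, 0.225, 0]
  ]
}}

```text
t: 4.6
tcp_pos: [0.4382, 0.0217, 0.0423]
eef_rot: [179.8, 0.0, -94.9]
force: [0.2, -2.3, -0.9]
width: 0.0
```

Run:
```python
from h import *
arc(np.arange(1,11)*.025)
W=wcam();cv2.imwrite('pics/w4.png',W[0][:,:,::-1])
c=camera('scene');cv2.imwrite('pics/s4.png',c['color'][:,:,::-1])
```

```text
t 4.6 [0.4382 0.0217 0.0423] [ 1.7985e+02  2.0000e-02 -9.4920e+01] F tool [ 2.3 -0.4  0.9] tau [-0.35 -0.17 -0.01] q [ -8.  16. -35.  38.   0. -93.] A [ -5.8  -11.57  -0.1 ]
0.025 [-0.29  0.14]
0.05 [-0.59  0.28]
0.075 [-0.88  0.4 ]
0.1 [-1.18  0.52]
0.125 [-1.49  0.63]
0.15 [-1.79  0.74]
0.175 [-2.1   0.83]
0.2 [-2.41  0.92]
0.225 [-2.73  1.  ]
0.25 [-3.04  1.07]
```

View pics/s4.png

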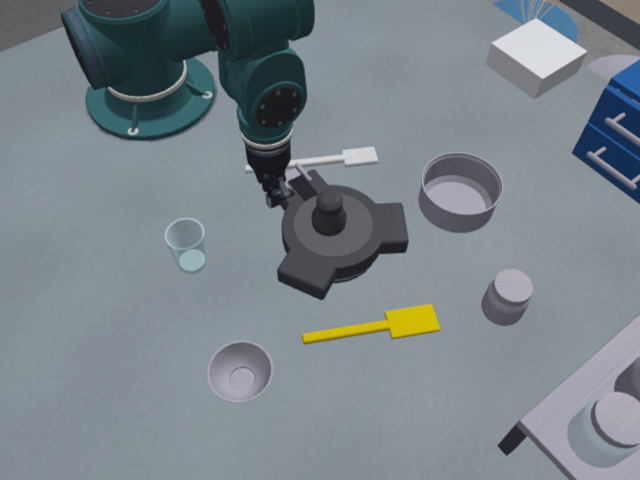

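{"name": "play_rows", "arguments": {
  "motion": [
    [-0.29, 0.14, 0, 0, 0, 0.025, 0],
    [-0.59, 0.27, 0, 0, 0, 0.05, 0],
    [-0.88, 0.4, 0, 0, 0, 0.075, 0],
    [-1.18, 0.52, 0, 0, 0, 0.1, 0],
    [-1.49, 0.63, 0, 0, 0, 0.125, 0],
    [-1.79, 0.74, 0, 0, 0, 0.15, 0],
    [-2.1, 0.83, 0, 0, 0, 0.175, 0],
    [-2.41, 0.92, 0, 0, 0, 0.2, 0],
    [-2.73, 1.0, 0, 0, 0, 0.225, 0],
    [-3.04, 1.07, 0, 0, 0, 0.25, 0]
  ]
}}

```text
t: 5.53
tcp_pos: [0.4299, 0.0532, 0.0423]
eef_rot: [179.8, -0.0, -109.2]
force: [0.5, -2.3, -0.8]
width: 0.0001
```

{"name": "play_rows", "arguments": {
  "motion": [
    [-0.29, 0.14, 0, 0, 0, 0.025, 0],
    [-0.59, 0.27, 0, 0, 0, 0.05, 0],
    [-0.88, 0.4, 0, 0, 0, 0.075, 0],
    [-1.18, 0.52, 0, 0, 0, 0.1, 0],
    [-1.49, 0.63, 0, 0, 0, 0.125, 0],
    [-1.79, 0.74, 0, 0, 0, 0.15, 0],
    [-2.1, 0.83, 0, 0, 0, 0.175, 0],
    [-2.41, 0.92, 0, 0, 0, 0.2, 0],
    [-2.73, 1.0, 0, 0, 0, 0.225, 0],
    [-3.04, 1.07, 0, 0, 0, 0.25, 0]
  ]
}}

```text
t: 6.37
tcp_pos: [0.4297, 0.0853, 0.0423]
eef_rot: [179.8, -0.1, -123.6]
force: [0.3, -3.2, -0.4]
width: -0.0003
```

Run:
```python
from h import *
arc([.25])
c=camera('side');cv2.imwrite('pics/d5.png',c['color'][:,:,::-1])
c=camera('scene');cv2.imwrite('pics/s5.png',c['color'][:,:,::-1])
```

```text
t 6.37 [0.4297 0.0853 0.0423] [ 1.7983e+02 -8.0000e-02 -1.2362e+02] F tool [ 2.5 -2.   0.4] tau [-0.4  -0.01 -0.01] q [  1.  16. -35.  38.   0. -56.] A [ -5.81 -11.61  -0.11]
0.25 [-3.05  1.08]
```

View pics/s5.png

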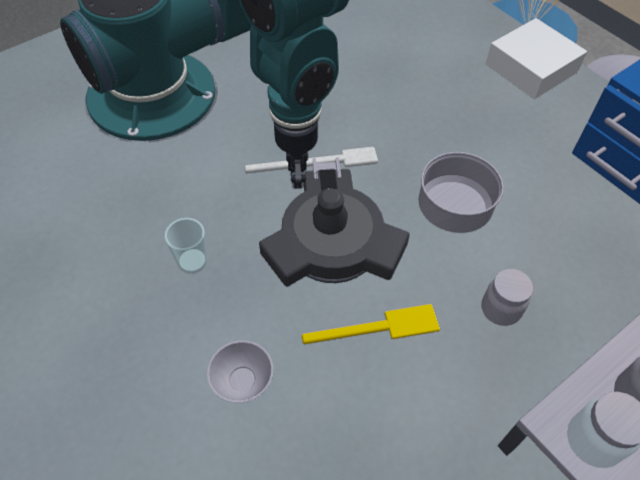

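View pics/d5.png

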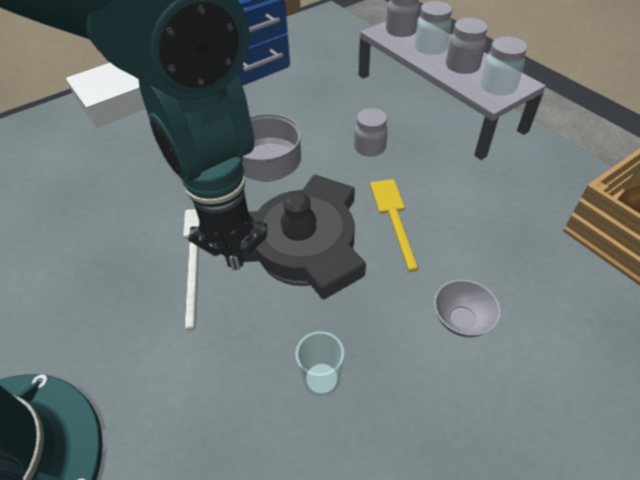

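{"name": "play_rows", "arguments": {
  "motion": [
    [-0.29, 0.14, 0, 0, 0, 0.025, 0],
    [-0.59, 0.27, 0, 0, 0, 0.05, 0],
    [-0.88, 0.4, 0, 0, 0, 0.075, 0],
    [-1.18, 0.52, 0, 0, 0, 0.1, 0],
    [-1.49, 0.63, 0, 0, 0, 0.125, 0],
    [-1.79, 0.74, 0, 0, 0, 0.15, 0],
    [-2.1, 0.83, 0, 0, 0, 0.175, 0],
    [-2.41, 0.92, 0, 0, 0, 0.2, 0],
    [-2.73, 1.0, 0, 0, 0, 0.225, 0],
    [-3.04, 1.07, 0, 0, 0, 0.25, 0]
  ]
}}

```text
t: 7.3
tcp_pos: [0.4374, 0.1167, 0.0423]
eef_rot: [179.8, -0.1, -137.9]
force: [-0.5, -1.4, 0.9]
width: 0.0003
```

{"name": "play_rows", "arguments": {
  "motion": [
    [-0.29, 0.14, 0, 0, 0, 0.025, 0],
    [-0.59, 0.27, 0, 0, 0, 0.05, 0],
    [-0.88, 0.4, 0, 0, 0, 0.075, 0],
    [-1.18, 0.52, 0, 0, 0, 0.1, 0],
    [-1.49, 0.63, 0, 0, 0, 0.125, 0],
    [-1.79, 0.74, 0, 0, 0, 0.15, 0],
    [-2.1, 0.83, 0, 0, 0, 0.175, 0],
    [-2.41, 0.92, 0, 0, 0, 0.2, 0],
    [-2.73, 1.0, 0, 0, 0, 0.225, 0],
    [-3.04, 1.07, 0, 0, 0, 0.25, 0]
  ]
}}

```text
t: 8.13
tcp_pos: [0.4524, 0.1449, 0.0422]
eef_rot: [179.8, -0.2, -152.2]
force: [-1.9, -1.0, 1.7]
width: -0.0001
```

{"name": "play_rows", "arguments": {
  "motion": [
    [-0.29, 0.14, 0, 0, 0, 0.025, 0],
    [-0.59, 0.27, 0, 0, 0, 0.05, 0],
    [-0.88, 0.4, 0, 0, 0, 0.075, 0],
    [-1.18, 0.52, 0, 0, 0, 0.1, 0],
    [-1.49, 0.63, 0, 0, 0, 0.125, 0],
    [-1.79, 0.74, 0, 0, 0, 0.15, 0],
    [-2.1, 0.83, 0, 0, 0, 0.175, 0],
    [-2.41, 0.92, 0, 0, 0, 0.2, 0],
    [-2.73, 1.0, 0, 0, 0, 0.225, 0],
    [-3.04, 1.07, 0, 0, 0, 0.25, 0]
  ]
}}

```text
t: 8.97
tcp_pos: [0.4738, 0.1685, 0.042]
eef_rot: [179.9, -0.3, -166.5]
force: [-3.9, 0.2, 1.8]
width: 0.0
```

Run:
```python
from h import *
arc([.1,.15,.2,.25])
c=camera('side');cv2.imwrite('pics/d6.png',c['color'][:,:,::-1])
c=camera('scene');cv2.imwrite('pics/s6.png',c['color'][:,:,::-1])
```

```text
t 8.97 [0.4738 0.1685 0.042 ] [ 179.88   -0.3  -166.53] F tool [ 3.7  1.1 -1.7] tau [0.02 0.48 0.04] q [ 10.  22. -27.  42.   0.  -3.] A [ -5.93 -11.6   -0.16]
0.1 [-1.19  0.53]
0.15 [-1.8   0.76]
0.2 [-2.42  0.95]
0.25 [-3.05  1.11]
```

View pics/s6.png

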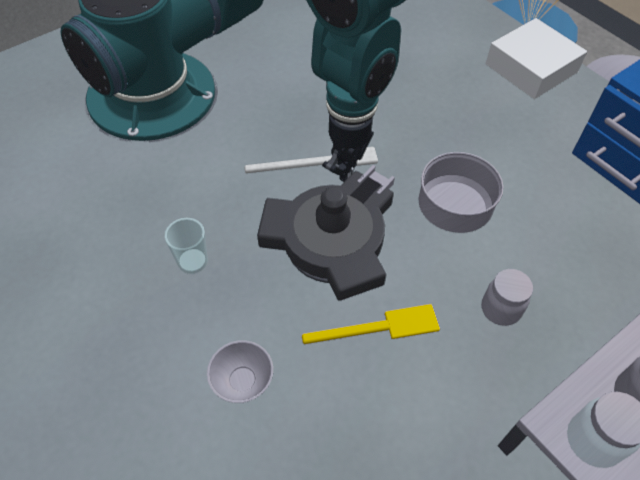

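View pics/d6.png

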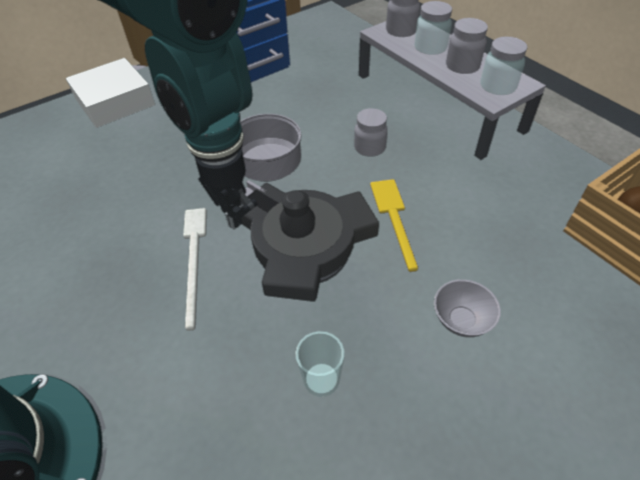

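{"name": "play_rows", "arguments": {
  "motion": [
    [-0.29, 0.14, 0, 0, 0, 0.025, 0],
    [-0.59, 0.27, 0, 0, 0, 0.05, 0],
    [-0.88, 0.4, 0, 0, 0, 0.075, 0],
    [-1.18, 0.52, 0, 0, 0, 0.1, 0],
    [-1.49, 0.64, 0, 0, 0, 0.125, 0],
    [-1.79, 0.75, 0, 0, 0, 0.15, 0],
    [-2.1, 0.85, 0, 0, 0, 0.175, 0],
    [-2.41, 0.95, 0, 0, 0, 0.2, 0],
    [-2.73, 1.03, 0, 0, 0, 0.225, 0],
    [-3.04, 1.1, 0, 0, 0, 0.25, 0]
  ]
}}

```text
t: 9.9
tcp_pos: [0.501, 0.1862, 0.0418]
eef_rot: [180.0, -0.3, 179.2]
force: [-3.0, 0.5, 1.1]
width: 0.0003
```

Run:
```python
from h import *
arc([.05,.1,.15,.2,.25])
for n in('side','scene','wrist'):
    c=camera(n);cv2.imwrite(f'pics/{n}7.png',c['color'][:,:,::-1])
a=cv2.imread("pics/scene7.png")[130:310,240:510]; cv2.imwrite("pics/sc7.png",cv2.resize(a,None,fx=2.9,fy=2.9,interpolation=cv2.INTER_CUBIC))
```

```text
t 9.9 [0.501  0.1862 0.0418] [179.96  -0.31 179.2 ] F tool [ 3.   0.5 -1.1] tau [-0.11  0.39  0.  ] q [ 12.  24. -22.  44.   0.  12.] A [ -5.91 -11.59  -0.16]
0.05 [-0.59  0.28]
0.1 [-1.19  0.53]
0.15 [-1.8   0.75]
0.2 [-2.42  0.94]
0.25 [-3.05  1.1 ]
```

View pics/sc7.png

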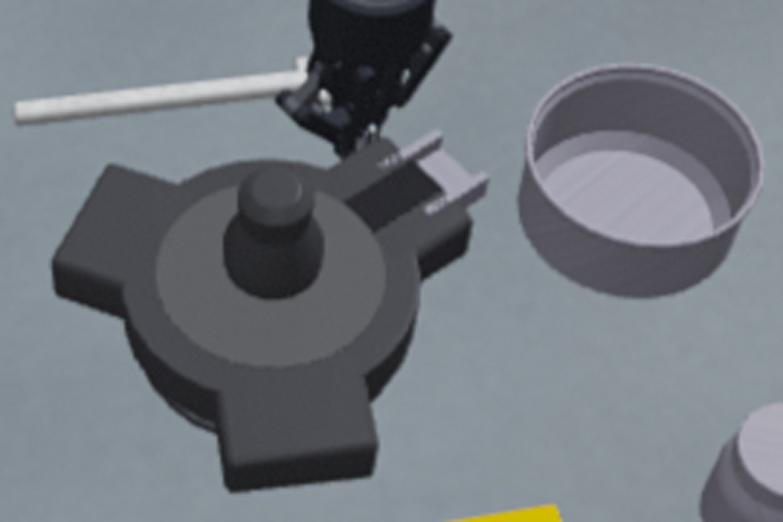

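View pics/side7.png

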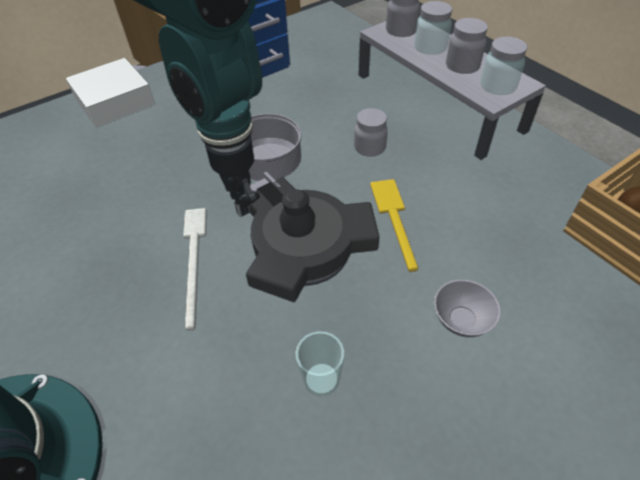

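{"name": "play_rows", "arguments": {
  "motion": [
    [-0.24, 0.11, 0, 0, 0, 0.02, 0],
    [-0.47, 0.22, 0, 0, 0, 0.04, 0],
    [-0.71, 0.32, 0, 0, 0, 0.06, 0],
    [-0.95, 0.43, 0, 0, 0, 0.08, 0],
    [-1.19, 0.53, 0, 0, 0, 0.1, 0],
    [-1.43, 0.62, 0, 0, 0, 0.12, 0],
    [-1.68, 0.71, 0, 0, 0, 0.14, 0],
    [-1.93, 0.79, 0, 0, 0, 0.16, 0],
    [-2.17, 0.87, 0, 0, 0, 0.18, 0],
    [-2.42, 0.94, 0, 0, 0, 0.2, 0]
  ]
}}

```text
t: 10.88
tcp_pos: [0.526, 0.1954, 0.0417]
eef_rot: [-180.0, -0.3, 167.7]
force: [-2.7, -1.0, 0.4]
width: 0.0003
```

Run:
```python
from h import *
arc([.05,.1,.15,.2,.25])
for n in('side','scene','wrist'):
    c=camera(n);cv2.imwrite(f'pics/{n}8.png',c['color'][:,:,::-1])
a=cv2.imread("pics/scene8.png")[130:310,240:510]; cv2.imwrite("pics/sc8.png",cv2.resize(a,None,fx=2.9,fy=2.9,interpolation=cv2.INTER_CUBIC))
a=cv2.imread("pics/side8.png")[150:310,220:400]; cv2.imwrite("pics/si8.png",cv2.resize(a,None,fx=3.6,fy=3.6,interpolation=cv2.INTER_CUBIC))
```

```text
t 10.88 [0.526  0.1954 0.0417] [-180.     -0.27  167.7 ] F tool [ 2.5 -1.5 -0.4] tau [-0.2   0.42  0.05] q [ 12.  26. -18.  46.   0.  24.] A [ -5.86 -11.61  -0.16]
0.05 [-0.59  0.28]
0.1 [-1.19  0.53]
0.15 [-1.8   0.75]
0.2 [-2.42  0.93]
0.25 [-3.06  1.09]
```

View pics/sc8.png

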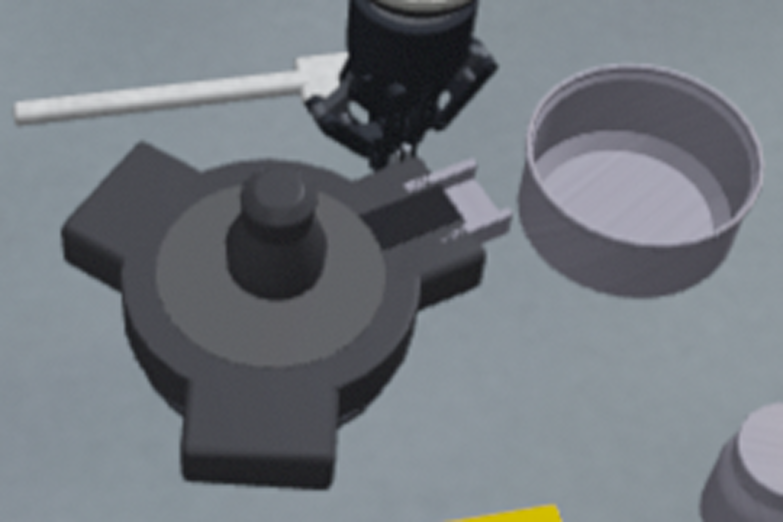

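View pics/si8.png

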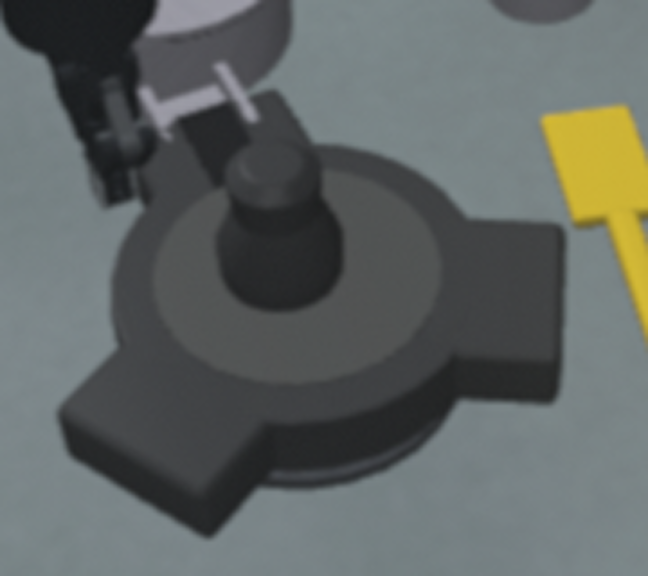

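View pics/wrist8.png

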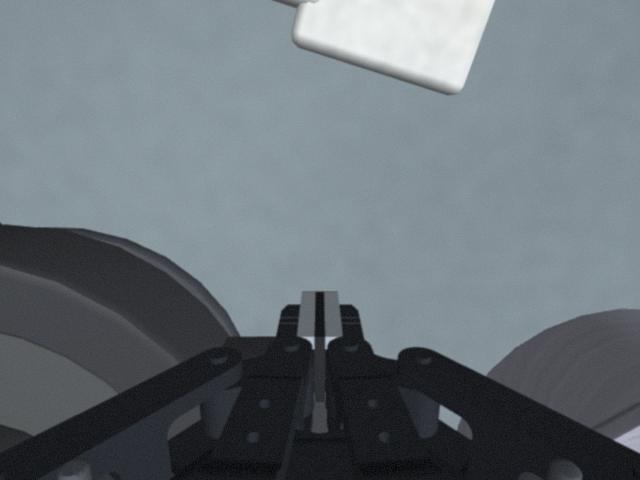

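```bash
cat >> h.py <<'E'
def stonefit(obs,x0,radd=0.0):
    # obs list of (cam, uv(list), model pts (u along lobe dir deg, r, lat, z))
    def f(v):
        out=[]
        for C,uv,a,r,l,z in obs:
            t=np.radians(v[2]+a); P=[v[0]+r*np.cos(t)-l*np.sin(t),v[1]+r*np.sin(t)+l*np.cos(t),z]
            out+=list((proj([P],C)[0]-uv))
        return np.array(out)
    s=least_squares(f,x0); return s.x,s.fun.reshape(-1,2)
E
cat > m8.py <<'E'
from h import *
S=cam("scene");D=cam("side")
k=lambda p,f,o:((np.array(p)+.5)/f-.5)+o
sc=lambda p:k(p,2.9,[240,130]); si=lambda p:k(p,3.6,[220,150])
z=.063;r=.129;w=.044
# lobes: +120 (toward CCW) , -120
So=[(S,sc((143,143)),120,r,-w,z),(S,sc((64,229)),120,r,w,z),(S,sc((184,453)),-120,r,-w,z),(S,sc((334,460)),-120,r,w,z)]
Di=[(D,si((62,412)),120,r,-w,z),(D,si((210,503)),120,r,w,z),(D,si((562,230)),-120,r,w,z),(D,si((557,363)),-120,r,-w,z)]
for o in (So,Di,So+Di):
    x,res=stonefit(o,[.5585,.0695,78]); print(x.round(4),"res px",res.round(1).tolist())
for zz in (.061,):
    P=ray([sc((475,163)),sc((511,211))],S,zz);Q=ray([si((143,88)),si((220,66))],D,zz); print(P.round(4),Q.round(4))
    for M in (P.mean(0),Q.mean(0)): print("lip az",np.degrees(np.arctan2(M[1]-.0695,M[0]-.5585)),np.hypot(M[1]-.0695,M[0]-.5585))
E
python3 m8.py
```

```text
[5.61000e-01 7.03000e-02 7.82674e+01] res px [[0.1, -1.5], [-1.1, -0.3], [-0.3, 0.1], [1.1, 1.2]]
[5.57800e-01 6.56000e-02 7.90476e+01] res px [[-2.1, 0.7], [-1.1, 0.3], [1.3, -1.7], [2.1, -0.3]]
[5.59700e-01 6.83000e-02 7.87075e+01] res px [[-1.6, -1.2], [-2.6, 0.2], [-1.1, 0.4], [0.3, 1.2], [-2.1, -1.2], [-1.5, -1.5], [1.3, -2.8], [1.7, -1.4]]
[[0.5683 0.2294 0.061 ]
 [0.6111 0.2213 0.061 ]] [[0.5693 0.23   0.061 ]
 [0.6118 0.2194 0.061 ]]
lip az 78.6776304239535 0.15895280708477472
lip az 78.3224288405893 0.15851655324010777
```

{"name": "play_rows", "arguments": {
  "motion": [
    [-0.11, 0.05, 0, 0, 0, 0.009, 0],
    [-0.21, 0.1, 0, 0, 0, 0.018, 0],
    [-0.32, 0.15, 0, 0, 0, 0.027, 0],
    [-0.42, 0.2, 0, 0, 0, 0.036, 0],
    [-0.53, 0.25, 0, 0, 0, 0.045, 0],
    [-0.64, 0.3, 0, 0, 0, 0.054, 0],
    [-0.74, 0.35, 0, 0, 0, 0.063, 0],
    [-0.85, 0.39, 0, 0, 0, 0.072, 0],
    [-0.95, 0.43, 0, 0, 0, 0.08, 0],
    [-1.01, 0.46, 0, 0, 0, 0.085, 0]
  ]
}}

```text
t: 11.97
tcp_pos: [0.5369, 0.1978, 0.0417]
eef_rot: [-180.0, -0.2, 162.9]
force: [-2.7, 0.2, 0.7]
width: 0.0004
```

Run:
```python
from h import *
arc([.02])
for n in('side','scene'):
    c=camera(n);cv2.imwrite(f'pics/{n}9.png',c['color'][:,:,::-1])
a=cv2.imread("pics/scene9.png")[130:310,240:510]; cv2.imwrite("pics/sc9.png",cv2.resize(a,None,fx=2.9,fy=2.9,interpolation=cv2.INTER_CUBIC))
a=cv2.imread("pics/side9.png")[150:310,220:400]; cv2.imwrite("pics/si9.png",cv2.resize(a,None,fx=3.6,fy=3.6,interpolation=cv2.INTER_CUBIC))
```

```text
t 11.97 [0.5369 0.1978 0.0417] [-179.99   -0.25  162.92] F tool [ 2.7 -0.6 -0.7] tau [-0.1   0.31  0.07] q [ 12.  27. -16.  47.   0.  29.] A [ -5.83 -11.63  -0.15]
0.02 [-0.23  0.11]
```

View pics/sc9.png

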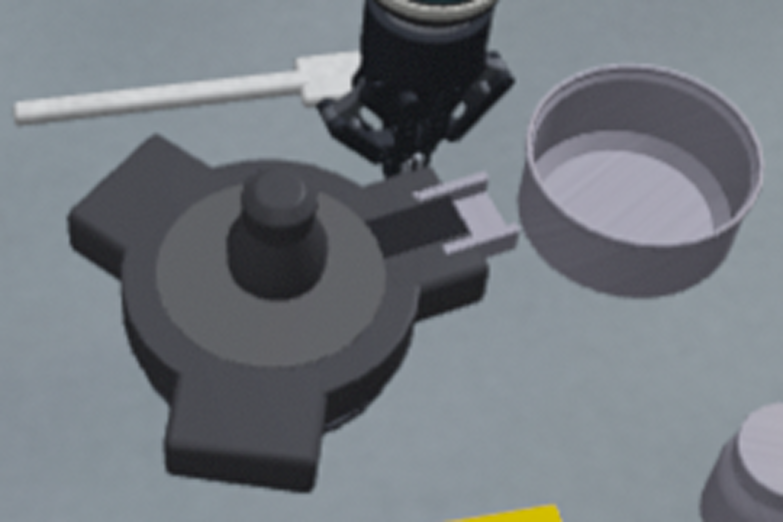

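View pics/si9.png

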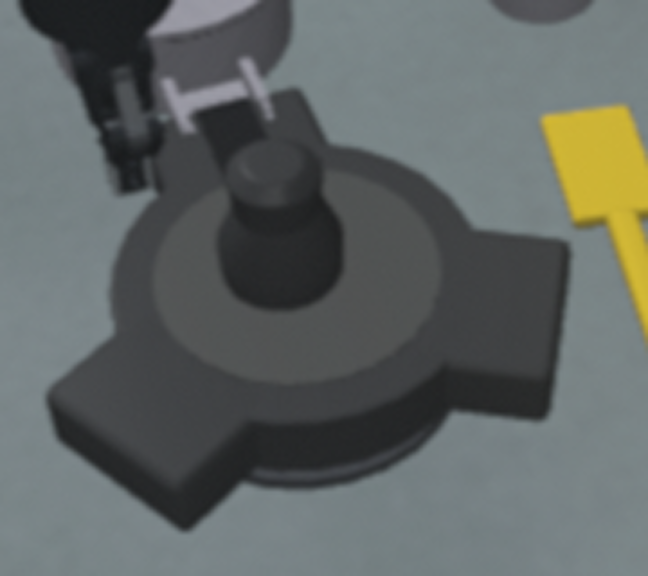

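```bash
cat > m9.py <<'E'
from h import *
S=cam("scene");D=cam("side")
k=lambda p,f,o:((np.array(p)+.5)/f-.5)+o
sc=lambda p:k(p,2.9,[240,130]); si=lambda p:k(p,3.6,[220,150])
z=.063;r=.129;w=.044
So=[(S,sc((157,135)),120,r,-w,z),(S,sc((69,218)),120,r,w,z),(S,sc((167,445)),-120,r,-w,z),(S,sc((316,463)),-120,r,w,z)]
Di=[(D,si((50,399)),120,r,-w,z),(D,si((184,495)),120,r,w,z),(D,si((568,248)),-120,r,w,z),(D,si((549,378)),-120,r,-w,z)]
for o in (So,Di,So+Di):
    x,res=stonefit(o,[.5585,.0695,78]); print(x.round(4),"res px",res.round(1).tolist())
P=ray([sc((487,175)),sc((518,229))],S,.061);Q=ray([si((168,82)),si((246,60))],D,.061)
for M,a in ((P.mean(0),(.561,.0703)),(Q.mean(0),(.5578,.0656))): print("lip az",np.degrees(np.arctan2(M[1]-a[1],M[0]-a[0])),np.hypot(M[1]-a[1],M[0]-a[0]))
# pot rim, far half: outermost strong gradient
for nm,C,c0 in (("scene0",S,(.634,.312)),("side0",D,(.632,.305))):
    g=cv2.GaussianBlur(cv2.cvtColor(cv2.imread(f"pics/{nm}.png"),cv2.COLOR_BGR2Lab),(3,3),0).astype(np.float32)
    ang=np.radians(np.arange(0,360,5)); pts=[]
    cc=proj([[*c0,.075]],C)[0]
    for a in ang:
        e=proj([[c0[0]+.075*np.cos(a),c0[1]+.075*np.sin(a),.075]],C)[0]
        if e[1]>cc[1]-3: continue
        rs=np.arange(.066,.086,.0005)
        U=proj(np.c_[c0[0]+rs*np.cos(a),c0[1]+rs*np.sin(a),np.full(len(rs),.075)],C).astype(np.float32)
        v=cv2.remap(g,U[:,:1],U[:,1:],cv2.INTER_LINEAR)[:,0]; b=v[-6:].mean(0); d=np.linalg.norm(v-b,axis=1)
        i=np.where(d>0.4*d.max())[0].max(); pts.append((c0[0]+rs[i]*np.cos(a),c0[1]+rs[i]*np.sin(a)))
    pts=np.array(pts); f=least_squares(lambda v:np.hypot(*(pts-v).T)-.075,c0,loss="soft_l1",f_scale=.001)
    ax=(.561,.0703) if nm=="scene0" else (.5578,.0656)
    print(nm,len(pts),circ(pts),"fixed r",f.x.round(4),"az",np.degrees(np.arctan2(f.x[1]-ax[1],f.x[0]-ax[0])).round(2))
E
python3 m9.py
```

```text
[5.60800e-01 7.03000e-02 7.38209e+01] res px [[-0.1, -1.3], [-0.8, -1.0], [-0.2, 0.4], [1.0, 1.3]]
[5.57600e-01 6.57000e-02 7.42355e+01] res px [[-2.0, -0.1], [-0.8, 0.8], [1.3, -2.1], [1.6, 0.5]]
[5.59400e-01 6.84000e-02 7.40949e+01] res px [[-1.6, -1.1], [-2.3, -0.7], [-1.3, 0.6], [-0.0, 1.3], [-2.0, -1.8], [-0.9, -1.0], [1.1, -3.3], [1.3, -0.9]]
lip az 74.77688107195604 0.15719435412107893
lip az 73.32405938254546 0.16153190196045078
scene0 34 (array([0.63257738, 0.31432327, 0.06955264]), np.float64(0.0007442305612730584)) fixed r [0.6371 0.3096] az 72.36
side0 33 (array([0.63228084, 0.30852017, 0.07374128]), np.float64(0.0010404287879199675)) fixed r [0.6312 0.3074] az 73.1
```

{"name": "play_rows", "arguments": {
  "motion": [
    [-0.06, 0.03, 0, 0, 0, 0.005, 0],
    [-0.12, 0.06, 0, 0, 0, 0.01, 0],
    [-0.17, 0.08, 0, 0, 0, 0.014, 0],
    [-0.17, 0.08, 0, 0, 0, 0.014, 0]
  ]
}}

```text
t: 12.5
tcp_pos: [0.539, 0.1981, 0.0418]
eef_rot: [180.0, -0.2, 162.1]
force: [-1.9, -0.1, 0.1]
width: 0.0
```

Run:
```python
from h import *
arc([.02])
```

```text
t 12.5 [0.539  0.1981 0.0418] [179.99  -0.22 162.15] F tool [ 1.8 -0.7 -0.1] tau [-0.01  0.2  -0.02] q [ 12.  27. -16.  47.   0.  30.] A [ -5.8  -11.65  -0.14]
0.02 [-0.23  0.11]
```

{"name": "play_rows", "arguments": {
  "motion": [
    [0.3, 0, 0, 0, 0, 0, 0],
    [0.8, 0, 0, 0, 0, 0, 0],
    [1.5, 0, 0, 0, 0, 0, 0],
    [2, 0, 0, 0, 0, 0, 0],
    [2, 0, -2, 0, 0, 0, 0],
    [2, 0, -5, 0, 0, 0, 0],
    [2, 0, -8, 0, 0, 0, 0],
    [2, 0, -11, 0, 0, 0, 0],
    [2, 0, -14, 0, 0, 0, 0],
    [2, 0, -17, 0, 0, 0, 0]
  ]
}}

```text
t: 13.33
tcp_pos: [0.5198, 0.2042, 0.2135]
eef_rot: [180.0, -0.2, 162.2]
force: [1.6, -0.4, -0.6]
width: 0.0001
```

Run:
```python
from h import *
rows_to([.667,.18,.3],162,1)
```

```text
t 13.33 tcp [0.5198 0.2042 0.2135] [179.99  -0.22 162.16] F [ 1.6 -0.4 -0.6] q [13. 19. -1. 70.  0. 31.] w 0.0
full shift cm [-14.72   2.21  -8.71] rv [ 0.    -0.004  0.003]
```

{"name": "play_rows", "arguments": {
  "motion": [
    [-1, 0, -2, 0, 0, 0, 0],
    [-3, 0.5, -4, 0, 0, 0, 0],
    [-5, 1, -6, 0, 0, 0, 0],
    [-7, 1, -8, 0, 0, 0, 0],
    [-9, 1.5, -8.7, 0, 0, 0, 0],
    [-11, 2, -8.7, 0, 0, 0, 0],
    [-13, 2, -8.7, 0, 0, 0, 0],
    [-14.7, 2.2, -8.7, 0, 0, 0, 0],
    [-14.7, 2.2, -8.7, 0, 0, 0, 0]
  ]
}}

```text
t: 14.08
tcp_pos: [0.6686, 0.1794, 0.2983]
eef_rot: [-180.0, -0.3, 162.1]
force: [-0.5, 0.5, 0.0]
width: -0.0
```

Run:
```python
from h import *
print(state()["tcp_pos"],state()["eef_rot"],state()["qvel"].round(2))
for n in('side','scene','wrist'):
    c=camera(n);cv2.imwrite(f'pics/{n}10.png',c['color'][:,:,::-1])
```

```text
[0.66855687 0.17936974 0.29834164] [-179.9647573    -0.27788812  162.10973044] [ 0.96 -2.68 -4.89 -1.7   0.28  0.87]
```

View pics/wrist10.png

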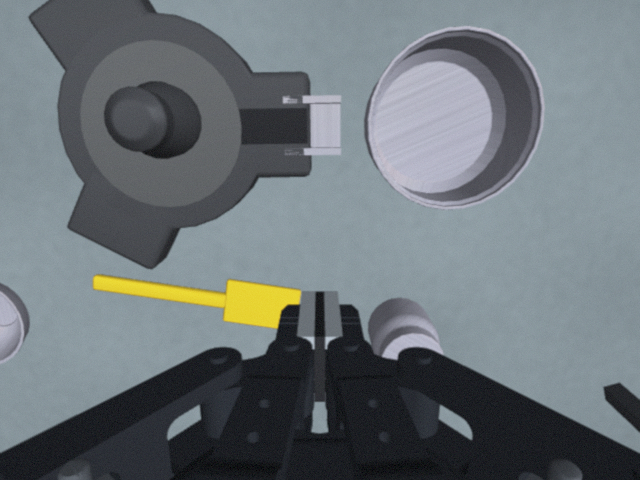

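View pics/scene10.png

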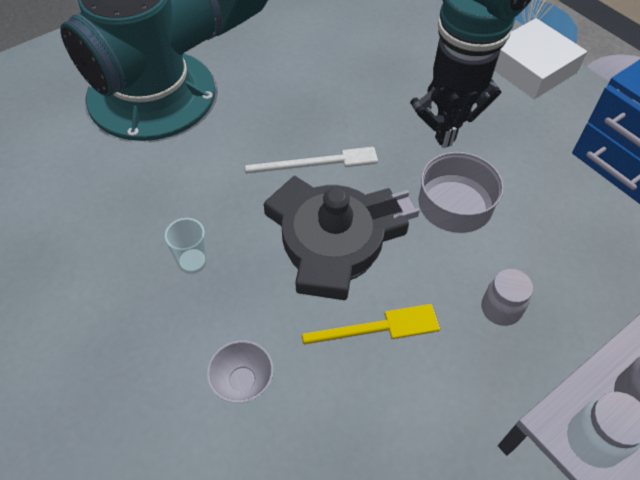

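Run:
```python
from h import *
W=wcam(); cv2.imwrite("pics/wrist11.png",W[0][:,:,::-1]); np.savez("w11.npz",f=W[1],cx=W[2],cy=W[3],E=W[4])
a=W[0][0:260,20:350,::-1]; cv2.imwrite("pics/w11a.png",cv2.resize(a,None,fx=2.3,fy=2.3,interpolation=cv2.INTER_CUBIC))
a=W[0][55:195,235:365,::-1]; cv2.imwrite("pics/w11b.png",cv2.resize(a,None,fx=4,fy=4,interpolation=cv2.INTER_CUBIC))
```

```text
(no output)
```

View pics/w11a.png

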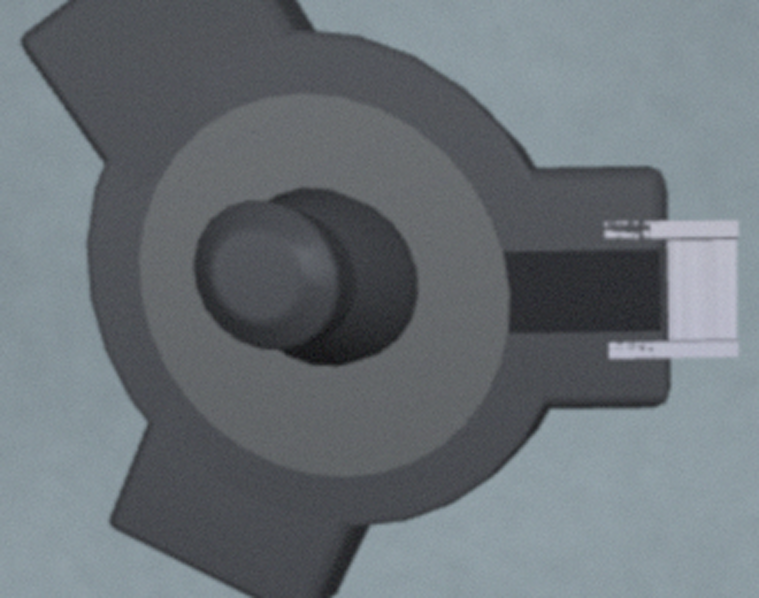

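View pics/w11b.png

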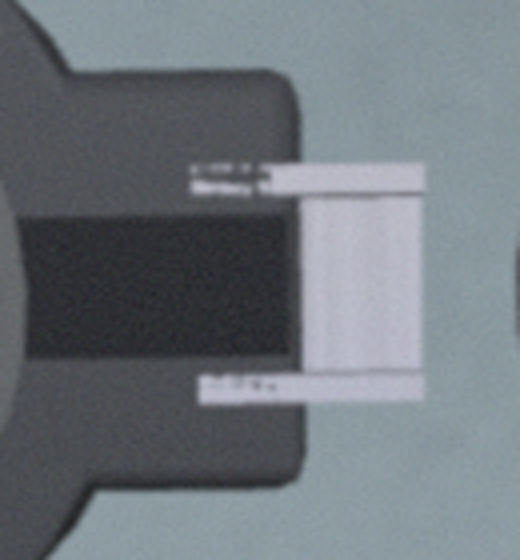

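```bash
cat > m11.py <<'E'
from h import *
n=np.load("w11.npz"); img=cv2.imread("pics/wrist11.png"); W=(img,float(n["f"]),float(n["cx"]),float(n["cy"]),n["E"])
k=lambda L,f,o:((np.array(L)+.5)/f-.5)+o
a=lambda L:k(L,2.3,[20,0]); b=lambda L:k(L,4,[235,55])
g=cv2.GaussianBlur(cv2.cvtColor(img,cv2.COLOR_BGR2GRAY),(3,3),0).astype(np.float32)
def rim(c0,r0,z,lo,hi,sel=None,outer=False):
    pts=[]
    for t in np.radians(np.arange(0,360,4)):
        rs=np.arange(r0+lo,r0+hi,.0003)
        U=proj(np.c_[c0[0]+rs*np.cos(t),c0[1]+rs*np.sin(t),np.full(len(rs),z)],W).astype(np.float32)
        if U.min()<1 or U[:,0].max()>638 or U[:,1].max()>285: continue
        v=cv2.remap(g,U[:,:1],U[:,1:],cv2.INTER_LINEAR)[:,0]; d=np.abs(np.gradient(cv2.GaussianBlur(v[:,None],(1,7),0)[:,0]))
        i=np.where(d>.5*d.max())[0].max() if outer else d.argmax(); 
        if outer:
            while i>0 and d[i-1]>d[i]: i-=1
        pts.append((c0[0]+rs[i]*np.cos(t),c0[1]+rs[i]*np.sin(t)))
    pts=np.array(pts)
    s=least_squares(lambda v:np.hypot(pts[:,0]-v[0],pts[:,1]-v[1])-v[2],[*c0,r0],loss="soft_l1",f_scale=.0008)
    return s.x,np.median(np.abs(s.fun)),len(pts)
c0,_=circ(ray(a([(140,270),(180,150),(300,94),(440,150),(508,270),(500,350),(440,435),(345,475),(220,420),(165,350)]),W,.065)); print("disc hand",c0.round(4))
D=rim(c0[:2],c0[2],.065,-.006,.006); print("disc auto",D)
p0=ray([(455,118)],W,.075)[0]; 
P=rim(p0[:2],.075,.075,-.008,.008,outer=True); print("pot",P); P=rim(P[0][:2],.075,.075,-.006,.006,outer=True); print("pot",P)
az=lambda p,q:np.degrees(np.arctan2(q[1]-p[1],q[0]-p[0]))
L=ray(b([(424,164),(424,403)]),W,.065); m=L.mean(0); print("lip width",np.linalg.norm(L[0]-L[1]),"dist",np.hypot(*(m-[*D[0][:2],.065])[:2]))
print("pot az",az(D[0],P[0]),az(c0,P[0]),"dist",np.hypot(*(P[0]-D[0])[:2]),"lip az",az(D[0],m),az(c0,m))
for nm,p,q,z in (("wt",(275,164),(424,164),.065),("wb",(200,403),(424,403),.065),("gt",(25,216),(285,215),.065),("gb",(30,357),(288,357),.065),("ft",(80,71),(270,71),.065),("fb",(110,487),(280,487),.065)):
    X=ray(b([p,q]),W,z); print(nm,"dir",az(X[0],X[1]).round(2), "offset from axis mm",np.cross(X[1,:2]-X[0,:2],D[0][:2]-X[0,:2])/np.linalg.norm(X[1]-X[0])*1e3)
E
python3 m11.py 2>&1 | grep -v Warn
```

```text
X=ray(b([p,q]),W,z); print(nm,"dir",az(X[0],X[1]).round(2), "offset from axis mm",np.cross(X[1,:2]-X[0,:2],D[0][:2]-X[0,:2])/np.linalg.norm(X[1]-X[0])*1e3)
disc hand [0.5569 0.0694 0.0688]
disc auto (array([0.5580621 , 0.06851596, 0.06981902]), np.float64(0.00013938659408613968), 90)
pot (array([0.63122243, 0.30938328, 0.0728857 ]), np.float64(0.0006011824436487137), 90)
pot (array([0.63170262, 0.30908041, 0.07301027]), np.float64(0.0005829731913986058), 90)
lip width 0.05018929317194116 dist 0.15712081757932278
pot az 72.97983503391818 72.67188264457202 dist 0.25158334143997085 lip az 72.73552058234291 72.24098998026447
wt dir 72.16 offset from axis mm -26.668877318695785
wb dir 72.16 offset from axis mm 23.525483782442876
gt dir 72.37 offset from axis mm -15.811221815627528
gb dir 72.16 offset from axis mm 13.563927801664308
ft dir 72.16 offset from axis mm -45.20085268029223
fb dir 72.17 offset from axis mm 42.1057160162725
```

{"name": "play_rows", "arguments": {
  "motion": [
    [0, 0, 0, 0, 0, 0, 0],
    [0, 0, 0, 0, 0, 0, 0],
    [0, 0, 0, 0, 0, 0, 0],
    [0, 0, 0, 0, 0, 0, 0]
  ]
}}

```text
t: 14.62
tcp_pos: [0.6657, 0.1806, 0.3006]
eef_rot: [180.0, -0.2, 162.2]
force: [-0.6, 0.1, 0.5]
width: -0.0002
```

Run:
```python
from h import *
from plant import job_done
A=cv2.imread("pics/scene0.png").astype(int);B=camera("scene")["color"][:,:,::-1].astype(int)
for nm,(u,v) in dict(pot=(460,190),tumbler=(188,245),spatula=(370,325),bowl=(240,370),white=(310,160)).items():
    print(nm,"mean diff",np.abs(A[v-35:v+35,u-35:u+35]-B[v-35:v+35,u-35:u+35]).mean().round(2))
ya=lambda I:np.argwhere((I[:,:,2]>150)&(I[:,:,1]>130)&(I[:,:,0]<80)).mean(0)
print(ya(A),ya(B)); s=state(); print(s["t"],s["qvel"].round(2),s["force"].round(1),s["tcp_pos"])
print(job_done())
```

```text
pot mean diff 2.78
tumbler mean diff 3.13
spatula mean diff 4.18
bowl mean diff 3.12
white mean diff 7.13
[324.13213213 387.88488488] [324.20029821 387.71719682]
14.6667 [-0.06  0.24  0.29  0.06 -0.04 -0.01] [ 0.1 -0.6 -0.4] [0.66574785 0.18046846 0.30047189]
the job is handed in; nothing more can be done
None
```

I turned the stone about 116° clockwise with the shut fingertips, pushing the lip lobe's flank at about 2–4 N. I then backed off, lifted clear and handed the job in at 14.7 s.

**Aim:** The last overhead view put the lip at 72.7° and the pot's centre at 73.0° from the swivel axis. The lip's edges alone read 72.2°, which would be up to about 0.8° off. The scene and side cameras, allowing for the last small push, gave about 73.1° for the lip and 72.8–73.2° for the pot. One automatic pot fit in the scene view disagreed, at 72.4°; it was a poor fit and I gave it little weight.

**Everything else:** The pestle is still upright on the stone. The before and after pictures show no movement of the pot, tumbler or yellow spatula. The arm is at rest and touching nothing.

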